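# Lock the safety cap on the waste can

## Task

Close the white waste can: take its safety cap from the rest by the two side tabs, set it in the can's port with the key through the slot, and, with the tabs squeezed and the cap pressed lightly down on its sprung seal, turn it clockwise until you feel the stop. Then let go so that both tabs spring out into the collar's notches and the cap stays locked, flush and level. Be gentle: do not ram the cap down or wrench it against the stop, and leave everything else on the bench where it is.

Things in the scene. Friction and masses are not known exactly. Their poses are not given: they have to be found in the camera images.
- cap_grip (a point): The white safety cap, upright on its rest: point on its axis midway between its two grey upright tabs, at grip height, 34 mm above the underside of its disc; x runs through both tabs, z up. Tabs: flat paddles 26 mm wide (along y), 5 mm thick, from 9 to 46 mm above the disc's underside; outer faces 54 mm apart at rest, 44 mm squeezed. Half a turn changes nothing. Cap 0.11 to 0.17 kg.
- cap: the same cap, same axes; origin at the centre of the underside of its disc (60 mm wide, 8 mm thick). A tooth 8 mm wide at each tab's foot, 1.5 to 7.5 mm above the origin, sticks out to 35 mm from the axis; squeezed, it is level with the disc's rim. It stands loosely in the rest's tube, the disc on the rim 28 mm above the bench
- cap_key (a point): middle of the steel cross key under the cap, 12 mm below the disc's underside, on a 9 mm stem: 40 mm long along x (in line with the tabs), 10 mm wide, 6 mm thick
- tab_a (a joint): how far the tab at the cap's +x end is squeezed in: 0 m at rest (sprung out), 0.005 m fully in; spring 3 N at rest, 7 N fully in
- tab_b (a joint): the same for the tab at the cap's -x end
- port (a point): The port on the waste can: centre of the top of its plate, 115 mm above the bench; x runs along the slot, z up. Plate 6 mm thick; the slot, 44 mm long and 16 mm wide, takes the cap's key. The cap's disc must be pressed to less than 3 mm above this point for the key to pass under the plate when turned; once turned, the seal lifts the key against the plate, the disc 3 mm above this point.
- port_seal (a point): Centre of the black sprung seal ring's top when free, 7 mm above the port plate; 61 mm wide, 46 mm hole. The cap's disc presses on it: 2 N at first touch, 1.5 N more per mm, 11 N when 6 mm down, where it is hard. Seat the cap with about 9 to 11 N.
- port_collar (a point): Centre of the grey collar's top edge, 12 mm above the port plate; 64 mm inside, 76 mm outside. The cap goes in only with both tabs squeezed. Two opposite notches 13 mm wide take the teeth. Stop pins under the plate end the clockwise turn (seen from above) with teeth facing the notches. The collar is set differently on every can: the stop comes 40 to 70 degrees after the slot, so feel for it.
- can: the waste can, fixed; origin under its centre, the port is 30 mm toward its +y
- rest: the fixed aluminium rest for the cap: foot plate 100 x 170 x 8 mm, origin under its centre; the tube with the cap stands 30 mm toward +y
- bottle_a: clear glass laboratory bottle with screw cap, 70 mm wide, 148 mm tall; bystander, origin under its centre
- bottle_b: second clear glass laboratory bottle of the same kind; bystander, origin under its centre
- tray_box: flat black box 85 x 128 x 30 mm; bystander, origin under its centre
- beaker: open glass beaker 70 mm wide, 75 mm tall; bystander, origin under its centre
- screw_cap: plain grey screw cap 36 mm wide, 18 mm tall, lying on top of the waste can beside the port; bystander, origin under its centre
- vial: small amber vial 22 mm wide, 41 mm tall, on the foot plate of the cap rest beside the cap; bystander, origin under its centre
- tip_rack: grey pipette tip rack 80 x 120 x 56 mm; bystander, origin under its centre
Things that resemble listed ones, but are neither listed nor needed, are in the scene too. Leave any brown or yellow look-alike of the cap alone.

How it is judged (in metres and radians):
On the way, in this order (a step that is already met when the one before it is completed fails the run):
1. the cap is pressed down in the port with both tabs squeezed and the key still along the slot (value of joint each of tab_a, tab_b above 0.0035 m and horizontal distance between cap_grip and port below 0.0045 m and z of cap_grip in the frame of port below 0.0425 m and angle between the x axis of cap_grip and the x axis of port, either way round below 0.35 rad), for 0.1 s.
2. the cap is turned in the port, key under the plate, with both tabs squeezed (horizontal distance between cap_grip and port below 0.0045 m and z of cap_grip in the frame of port between 0.033 and 0.0395 m and angle between cap_grip's own z axis and vertical below 0.08 rad and angle between the x axis of cap_grip and the x axis of port, either way round above 0.45 rad and value of joint each of tab_a, tab_b above 0.0025 m), for 0.1 s.
At the end, for the whole second after the job is handed in: the cap is at rest in the port, centred within 4.5 mm, its disc 0 to 5.5 mm above the plate and level within 0.08 rad, turned more than 0.45 rad from the slot, with both tabs sprung out (within 1.5 mm of rest) into the collar's notches (horizontal distance between cap_grip and port below 0.0045 m and z of cap_grip in the frame of port between 0.033 and 0.0395 m and angle between cap_grip's own z axis and vertical below 0.08 rad and angle between the x axis of cap_grip and the x axis of port, either way round above 0.45 rad and value of joint each of tab_a, tab_b below 0.0015 m and linear speed of cap below 0.01 m/s); the robot touches nothing.
It fails at once if the cap is pushed or wrenched against the can with more than 65 N of contact in all (contact force between cap and can above 65 N).
It fails at once if a bystander is moved more than 20 mm (distance of any of bottle_a, bottle_b, tray_box, beaker, screw_cap, vial, tip_rack from where it was at the start of the episode above 0.02 m).
It also fails if it takes over 67 s, if anything falls off the work surface, if the arm or the gripper's body presses on something with over 40 N, if the wrist force passes 120 N, or if a joint passes its speed limit or range.

## Robot

A 6-joint arm with a two-finger parallel gripper is mounted at the origin on the work surface. World frame = base frame: x ahead of the robot, y to its left, z up, the work surface at z = 0. Lengths are in mm, angles in rad, forces in N, time in s.
With the tool pointing down it reaches from about 200 to 875 mm from the base axis. Payload 3.4 kg.
Tool frame: the origin (TCP) lies on the centre line of the jaws, within the pads' length; the fingertips stand ahead of it and the grasp point (between the pads) lies 3 mm ahead of it (bot.finger_overhang is the z of the fingertips in the tool frame, in mm); z points along the fingers, y is the line along which they close (so a half turn about z gives the same grasp; the last joint's range is limited). The gripper opens to 94 mm and grips with 3 to 60 N. Pads are 16 mm wide; open, the fingers measure 119 mm over their backs; the gripper's body (75 mm by 177 mm) begins 78 mm behind the grasp point.
Start: joints at [1.063, 0.276, 1.505, -0, 1.361, -0.121], TCP at [216.925, 532.547, 227.493] pointing down, gripper open.
Joint ranges: [-2.89, 2.89], [-0.75, 2.08], [0.22, 2.7], [-1.18, 4.32], [0.11, 2.71], [-2.7, 2.7]. Speed limits (rad/s): [2.57, 2.57, 3.14, 3.14, 3.14, 3.14].

## Interface

Orientations are given as a unit quaternion [w, x, y, z].
In Python, from plant import bot gives the robot as it stands.
- The arm moves only by the tool send_rows, never from a script. Its argument "moves" is a list of rows, each a list of 5 numbers: the shift along the tool's x, y, z in mm, then the turn about the tool's z in degrees, then the finger opening in mm, from 0 to 94. In form: [[tx, ty, tz, yaw, hand], ...]. A call has 1 to 20 rows; each row shifts and turns the commanded pose from where the row before left it, along the tool's axes as they then stand; what a row does not reach is not made up. A row lasts 1/12 s, in which the tool goes at most 41.7 mm and 7.16 degrees, less where a joint would pass 70% of its speed; a pose out of reach is approached as far as the arm can. A call is refused whole if a number of a shift passes 41.7 or a number of a turn 7.16, either way. A call with a gripper value outside its range is refused whole. The fingers move at their own pace and stop on an object; "force" is the grip in N (left out, the last holds). Time passes only in rows, so rows that do not move let the fingers close. It gives the time, the measured TCP pose, the force, the opening and the grip force at its end, in the units of the state.
- bot.state(): the state, without advancing time (a new reading comes with each control period).
- bot.capture(name): name is "scene" or "top" or "wrist"; returns a dict with "img" (400x640x3 uint8, red, green, blue), "intrinsics" (3x3 intrinsics, pixels), "k1" (the pictures are not rectified: a ray, as slopes to the right and down, at radius r is drawn at 1 + k1 r^2 times it, then the intrinsics apply), "world_from_camera" (4x4, takes a point from camera to world coordinates). Camera axes: x right, y up, looking along -z (the intrinsics and any distortion apply to the point x, -y, -z); pixel columns grow to the right and rows downward; lengths in mm; the calibration is good to about 2 mm. A picture is of the moment at which its call begins. There is no depth.
- bot.job_done(): hands the job in; it is judged then, once.
Trained networks look in the newest picture that a camera, given by its name, has taken for a name from the list of things; names that differ only in an ending like _2 or _b are one class to them, and where a whole thing is asked for, a point or a joint stands for the part that bears it (a point fixed in the world has none). Each returns a list of dicts, best first, with "confidence" (0 to 1); they miss things now and then, are a little off and sometimes report something else, mostly with a low value. They report only what shows in the picture. A call takes as long as a camera call. They do not tell look-alikes from the thing itself.
- bot.outline_of(query, camera): "pixels" (400x640 bool, what is visible of it) and "extent" ([left, top, right, bottom] in pixels, round what is visible of it).
The state is a dict: "clock": time; "qpos": joint angles; "qd": joint speeds; "effort": joint torques, N m; "tcp_pos": TCP position; "eef_rot": TCP orientation; "force": force on the tool from outside, world axes, zero at the start; "torque": the same for the moment, N m; "width": finger opening in mm; "gripper_force": force on a finger pad.
Only numpy, scipy, OpenCV 4.12 (cv2) and the standard library are available. Lean on these libraries where they do the work, as an engineer would, in place of code of your own. Each camera call takes 0.05 s, during which the arm holds its last target. There are 200 camera calls.

## Working session

There is one attempt and no reset: what is moved stays moved. The work goes in short steps, Python scripts to look and compute and a tool call to move; the robot and the scene stay as the last step left them, time stands still between calls to the robot, and variables do not carry over. Pictures are saved under pics/ and viewed, at most 10 in all, crops included, and the job is handed in when it is done.

Besides the shell and the picture viewer there is one more tool, called by a JSON object that holds its "name" and its "arguments", one argument or row to a line. send_rows: Moves the arm, as the interface text tells. Its arguments: {"type":"object","properties":{"moves":{"type":"array","items":{"type":"array","items":{"type":"number"}}},"force":{"type":"number"}},"required":["moves"]}

```bash
mkdir -p pics; python3 - <<'E'
from plant import bot
import cv2,numpy as np
a=[]
for n in("scene","top"):
    c=bot.capture(n);a.append(c["img"]);print(n,c["intrinsics"],c["k1"],np.round(c["world_from_camera"],3).tolist())
    for q in("cap","port_collar","can","rest","screw_cap","vial","port_seal","tab_a"):
        for d in bot.outline_of(q,n)[:3]: print(n,q,round(d["confidence"],2),d["extent"])
im=np.vstack(a)[:,:,::-1]
cv2.imwrite("pics/a.png",cv2.resize(im,(480,600),interpolation=cv2.INTER_AREA))
cv2.imwrite("pics/scene.png",a[0][:,:,::-1]);cv2.imwrite("pics/top.png",a[1][:,:,::-1])
print(bot.state(),bot.finger_overhang)
E
```

```text
scene [[399.63621118   0.         313.01959753]
 [  0.         399.63621118 203.96586265]
 [  0.           0.           1.        ]] -0.08717097490343086 [[-0.444, -0.508, 0.738, 1409.386], [0.896, -0.265, 0.356, 390.971], [0.014, 0.82, 0.572, 739.177], [0.0, 0.0, 0.0, 1.0]]
scene cap 0.8 [297.1, 226.6, 322.0, 249.1]
scene cap 0.75 [315.0, 172.4, 336.1, 197.4]
scene cap 0.65 [286.4, 165.6, 302.4, 185.5]
scene port_collar 0.67 [346.5, 189.1, 422.4, 248.3]
scene can 0.69 [343.2, 186.8, 418.2, 247.2]
scene rest 0.94 [255.5, 199.5, 318.7, 220.0]
scene rest 0.67 [170.3, 171.6, 195.3, 200.4]
scene screw_cap 0.6 [353.0, 191.2, 366.0, 201.7]
scene port_seal 0.6 [347.1, 187.1, 421.3, 246.5]
scene tab_a 0.61 [295.4, 230.7, 305.0, 247.2]
scene tab_a 0.59 [285.4, 163.5, 296.9, 172.3]
scene tab_a 0.54 [296.3, 167.7, 305.3, 182.5]
top [[367.03736855   0.         315.32755813]
 [  0.         367.03736855 193.90224478]
 [  0.           0.           1.        ]] 0.015011214195175366 [[-0.013, 0.985, -0.17, 401.221], [-1.0, -0.013, 0.002, 8.451], [-0.0, 0.17, 0.986, 1068.147], [0.0, 0.0, 0.0, 1.0]]
to
[... 492 characters left out ...]
: 0.9, 'qpos': array([ 1.06303899e+00,  2.75868038e-01,  1.50489599e+00, -1.21070943e-05,
        1.36071513e+00, -1.20999496e-01]), 'qd': array([ 1.07112866e-04, -2.61469858e-04,  6.24733127e-04, -1.27134155e-03,
        6.62499755e-04, -7.56536536e-05]), 'effort': array([ 3.09553172e-05, -4.04459023e+01, -2.37497181e+01,  7.01442920e-02,
        2.47078144e-02, -5.20109609e-06]), 'tcp_pos': array([216.90459753, 532.54822522, 227.51285562]), 'eef_rot': array([2.31783921e-05, 1.92174684e-01, 9.81360733e-01, 5.21362887e-05]), 'force': array([-0.1406742 ,  0.28676951,  0.81940871]), 'torque': array([-0.01319394,  0.01934927, -0.01715402]), 'gripper_force': 0.0, 'width': 94.05541869977829} 22.0
```

```bash
python3 - <<'E'
import cv2,numpy as np
t=cv2.imread("pics/top.png")[150:290,200:420];s=cv2.imread("pics/scene.png")[150:260,240:440]
t=cv2.resize(t,(550,350),interpolation=cv2.INTER_CUBIC);s=cv2.resize(s,(550,302)[:2],interpolation=cv2.INTER_CUBIC)
cv2.imwrite("pics/b.png",cv2.resize(np.vstack([t,s]),(505,599)))
E
```

```text
(no output)
```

View pics/a.png

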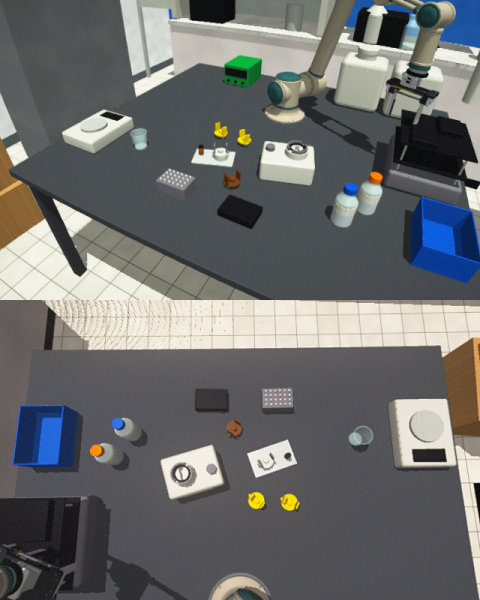

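View pics/b.png

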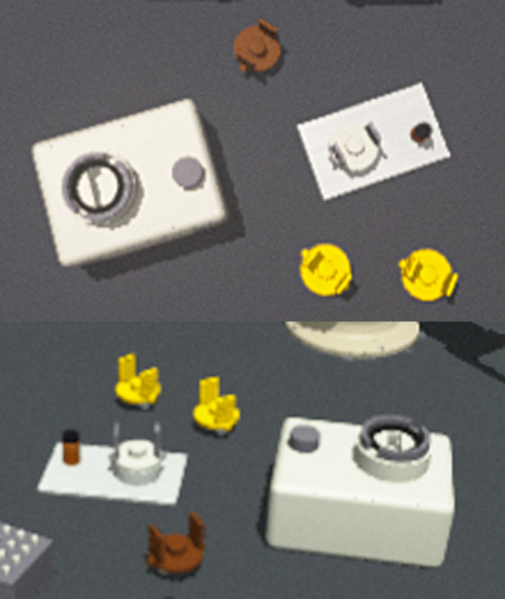

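```bash
cat > h.py <<'E'
import numpy as np,cv2
from plant import bot
from scipy.spatial.transform import Rotation as Ro
def toworld(c,uv,z):
    K,k=c["intrinsics"],c["k1"]; T=c["world_from_camera"]
    o=[]
    for (u,v) in np.atleast_2d(np.array(uv,float)):
        d=np.array([(u-K[0,2])/K[0,0],(v-K[1,2])/K[1,1]]);p=d.copy()
        for _ in range(20): p=d/(1+k*(p@p))
        r=T[:3,:3]@np.array([p[0],-p[1],-1]);t=T[:3,3];o.append((t+r*(z-t[2])/r[2])[:2])
    return np.array(o)
def topix(c,P):
    K,k=c["intrinsics"],c["k1"]; T=c["world_from_camera"]
    q=(np.atleast_2d(P)-T[:3,3])@T[:3,:3]; p=np.c_[q[:,0],-q[:,1]]/-q[:,2:]
    p=p*(1+k*(p**2).sum(1,keepdims=True)); return p*[K[0,0],K[1,1]]+K[:2,2]
def R():
    s=bot.state();q=s["eef_rot"];return Ro.from_quat([q[1],q[2],q[3],q[0]]).as_matrix(),np.array(s["tcp_pos"]),s
def plan(x,y,z,ang):  # ang: wanted world angle (deg) of tool y, mod 180
    M,t,s=R(); d=M.T@(np.array([x,y,z])-t); a=np.degrees(np.arctan2(M[1,1],M[0,1]))
    yaw=(a-ang+90)%180-90
    print("tool shift",d.round(1),"yaw",round(yaw,1),"now y-angle",round(a,1),"q6",s["qpos"][5].round(3),"tcp",t.round(1),"clk",s["clock"],"F",s["force"].round(1))
E
python3 - <<'E'
from h import *
c=bot.capture("top")
f=lambda x,y:(200+x/2.295,150+y/2.297)
print("collar",toworld(c,f(97,188),127)); print("cap",toworld(c,f(355,149),36))
print("slot",toworld(c,[f(88,170),f(103,207)],115))
print("tabs",toworld(c,[f(338,157),f(374,137)],60)); print("vial",toworld(c,f(421,131),49))
r=toworld(c,[f(299,125),f(422,84),f(449,156),f(325,199)],8);print("rest",r,r.mean(0))
w=bot.capture("wrist");M,t,s=R();T=w["world_from_camera"]
print("wrist cam in tool",(M.T@(T[:3,3]-t)).round(1),(M.T@T[:3,:3]).round(3).tolist(),w["intrinsics"][0,0])
x,y=toworld(c,f(355,149),36)[0];plan(x,y,250,0)
E
```

```text
collar [[467.36383578 194.24694245]]
cap [[ 517.26042541 -104.27065708]]
slot [[488.63741876 207.2069599 ]
 [446.85886975 189.44157946]]
tabs [[ 505.19665998  -80.94318147]
 [ 528.77149569 -124.99933035]]
vial [[ 536.76316921 -183.99433918]]
rest [[ 551.96433346  -37.16362266]
 [ 602.82260955 -195.74392401]
 [ 509.97924206 -225.58842754]
 [ 458.11058199  -67.78754307]] [ 530.71919176 -131.57087932]
wrist cam in tool [  72.8    1.3 -156.9] [[0.0, 0.968, 0.252], [1.0, -0.001, 0.001], [0.001, 0.252, -0.968]] 350.95961539249885
tool shift [-518.4 -476.5  -22.5] yaw 67.8 now y-angle 67.8 q6 -0.121 tcp [216.9 532.6 227.5] clk 1.0 F [ 0.3 -0.5 -0.4]
```

Candidates for the cap (top picture): yellow caps at (341,266) and (385,269), a brown one at (311,170), and the white one on the aluminium plate at (355,214). The white one, next to the amber vial, is the right one. The port is at (242,232), with the slot at about 23°. I'm moving above the cap for a close wrist view.

{"name": "send_rows", "arguments": {
  "moves": [
    [0,0,0,7.1,94],
    [0,0,0,7.1,94],
    [0,0,0,7.1,94],
    [0,0,0,7.1,94],
    [0,0,0,7.1,94],
    [0,0,0,7.1,94],
    [0,0,0,7.1,94],
    [0,0,0,7.1,94],
    [0,0,0,7.1,94],
    [0,0,0,7.1,94],
    [0,0,0,7.1,94],
    [0,0,0,7.1,94],
    [0,0,0,7.1,94],
    [0,0,0,7.1,94],
    [0,0,0,7.1,94],
    [0,0,0,7.1,94],
    [0,0,0,7.1,94],
    [0,0,0,7.1,94],
    [0,0,0,2,94]
  ],
  "force": 30
}}

```text
clock: 2.58
tcp_pos: [216.9, 532.5, 227.5]
eef_rot: [-0.0, 0.971, 0.24, 0.0]
force: [-0.6, 0.5, 0.2]
width: 94.3
gripper_force: 0.0
```

{"name": "send_rows", "arguments": {
  "moves": [
    [-1.9,39,2,0,94],
    [-1.9,39,2,0,94],
    [-1.9,39,2,0,94],
    [-1.9,39,2,0,94],
    [-1.9,39,2,0,94],
    [-1.9,39,2,0,94],
    [-1.9,39,2,0,94],
    [-1.9,39,2,0,94],
    [-1.9,39,2,0,94],
    [-1.9,39,2,0,94],
    [-1.9,39,2,0,94],
    [-1.9,39,2,0,94],
    [-1.9,39,2,0,94],
    [-1.9,39,2,0,94],
    [-1.9,39,2,0,94],
    [-1.9,39,2,0,94],
    [-1.9,39,2,0,94],
    [-1.9,39,2,0,94],
    [0,0,0,0,94],
    [0,0,0,0,94]
  ]
}}

```text
clock: 4.25
tcp_pos: [517.2, -104.9, 190.9]
eef_rot: [-0.0, 0.971, 0.241, -0.0]
force: [-0.5, 0.8, -0.4]
width: 94.0
gripper_force: 0.0
```

```bash
python3 - <<'E'
from h import *
c=bot.capture("wrist");plan(517,-104,191,-62)
for q in("cap","tab_a","rest","vial"):
    for d in bot.outline_of(q,"wrist")[:3]: print(q,round(d["confidence"],2),d["extent"])
import pickle;pickle.dump(c,open("w1.pkl","wb"))
cv2.imwrite("pics/c.png",c["img"][:,:,::-1])
E
```

```text
tool shift [0.2 0.8 0. ] yaw -0.1 now y-angle -62.1 q6 0.753 tcp [ 516.4 -103.4  191. ] clk 4.3 F [-0.5  0.1 -0.2]
cap 0.89 [207.7, 266.9, 254.4, 315.5]
cap 0.68 [301.0, 357.2, 351.8, 391.7]
cap 0.63 [230.3, 0.0, 307.2, 20.0]
tab_a 0.91 [286.5, 173.5, 303.3, 211.5]
tab_a 0.86 [329.6, 354.6, 352.9, 393.4]
tab_a 0.81 [350.9, 173.1, 363.3, 209.1]
rest 0.71 [260.1, 116.2, 449.7, 241.2]
vial 0.87 [398.4, 192.8, 430.1, 226.2]
vial 0.21 [285.4, 174.0, 302.4, 210.2]
```

View pics/c.png

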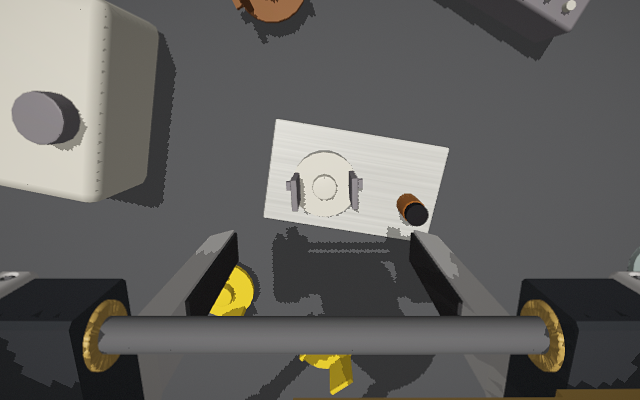

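The white cap stands on the plate at (325,186), with tabs at (294,191) and (356,189) and the vial at (414,210). The choice is confirmed. A zoom will give exact tab edges.

```bash
python3 - <<'E'
import cv2
i=cv2.imread("pics/c.png")[145:225,275:375];cv2.imwrite("pics/d.png",cv2.resize(i,(700,560),interpolation=cv2.INTER_CUBIC))
E
```

```text
(no output)
```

View pics/d.png

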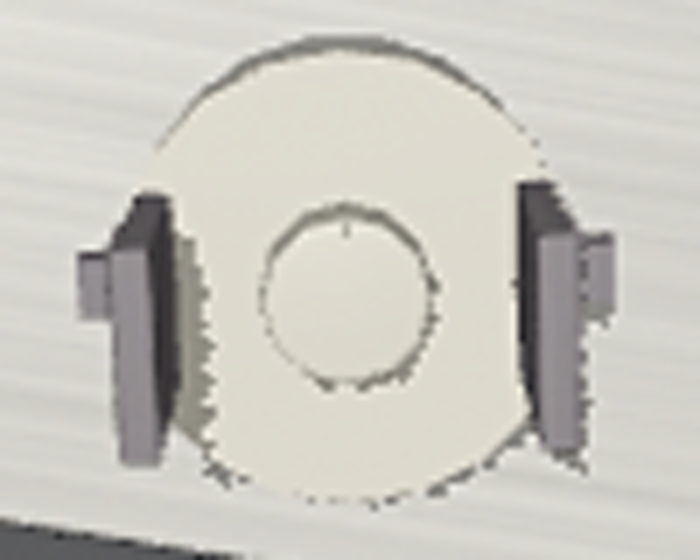

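```bash
python3 - <<'E'
from h import *
import pickle;c=pickle.load(open("w1.pkl","rb"))
f=lambda a:(np.array(a)+.5)/7+[274.5,144.5]
L=toworld(c,f([(112,248),(147,248),(158,462),(122,465)]),74);Rr=toworld(c,f([(540,233),(578,233),(584,455),(550,455)]),74)
l,r=L.mean(0),Rr.mean(0);d=r-l
print(l,r,np.hypot(*d),"ang",np.degrees(np.arctan2(d[1],d[0])),"mid",(l+r)/2)
for Q in(L,Rr): 
    e=(Q[2]+Q[3]-Q[0]-Q[1])/2;print("width",np.hypot(*e),"perp ang",np.degrees(np.arctan2(e[1],e[0])))
# disc circle fit: top edge z=36
p=toworld(c,f([(200,120),(340,52),(480,105),(350,500),(250,480),(490,465)]),36);A=np.c_[2*p,np.ones(6)];s=np.linalg.lstsq(A,(p**2).sum(1),rcond=None)[0];print("disc",s[:2],np.sqrt(s[2]+s[0]**2+s[1]**2))
m=(l+r)/2;plan(*m,65,np.degrees(np.arctan2(d[1],d[0])))
E
```

```text
[511.00056988 -80.80139426] [ 535.19788341 -123.61905606] 49.181929044850214 ang -60.52814093422691 mid [ 523.09922664 -102.21022516]
width 25.518887541223492 perp ang -150.64310527627015
width 26.260554010606846 perp ang -148.82187151191775
disc [ 522.77286778 -103.21677395] 29.529248132635377
tool shift [  5.9   3.7 126.7] yaw -1.3 now y-angle -61.9 q6 0.752 tcp [ 516.1 -101.8  191.7] clk 4.5 F [-0.4 -0.  -0.6]
```

{"name": "send_rows", "arguments": {
  "moves": [
    [5.8,2.5,14.5,0,84],
    [0,0,15,-1.5,84],
    [0,0,15,0,84],
    [0,0,15,0,84],
    [0,0,15,0,84],
    [0,0,15,0,84],
    [0,0,15,0,84],
    [0,0,10,0,84],
    [0,0,10,0,84],
    [0,0,0,0,84],
    [0,0,0,0,84]
  ]
}}

```text
clock: 5.42
tcp_pos: [522.9, -102.2, 66.9]
eef_rot: [-0.0, 0.967, 0.255, -0.0]
force: [-0.4, 0.4, 0.1]
width: 84.2
gripper_force: 0.0
```

```bash
python3 - <<'E'
from h import *
c=bot.capture("wrist");plan(523,-102.5,67,-60.5)
i=c["img"][60:340,120:520,::-1];cv2.imwrite("pics/e.png",cv2.resize(i,(800,560),interpolation=cv2.INTER_CUBIC))
E
```

```text
tool shift [-0.4 -0.2  0.4] yaw 0.1 now y-angle -60.4 q6 0.731 tcp [ 523.4 -102.5   67.4] clk 5.4667 F [ 0.4 -0.7  0.1]
```

View pics/e.png

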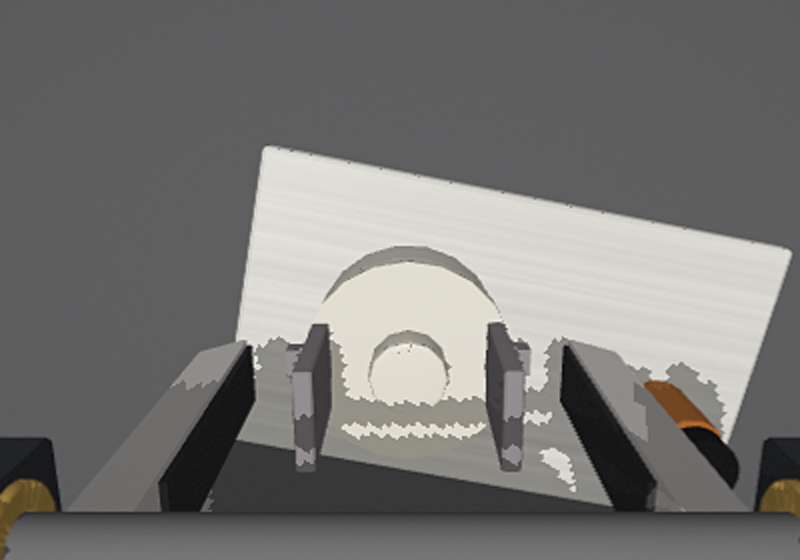

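The tabs at (293–523, 330–470 in the crop) lie centred between the open pads and the vial is clear. I'm closing.

{"name": "send_rows", "arguments": {
  "moves": [
    [0,0,0,0,60],
    [0,0,0,0,50],
    [0,0,0,0,40],
    [0,0,0,0,40],
    [0,0,0,0,40],
    [0,0,0,0,40],
    [0,0,0,0,40],
    [0,0,0,0,40],
    [0,0,0,0,40]
  ],
  "force": 30
}}

```text
clock: 6.22
tcp_pos: [523.2, -102.7, 67.5]
eef_rot: [0.0, 0.967, 0.255, 0.0]
force: [-1.0, -0.0, 5.5]
width: 42.9
gripper_force: 30.0
```

{"name": "send_rows", "arguments": {
  "moves": [
    [0,0,-4,0,40],
    [0,0,-9,0,40],
    [0,0,-18,0,40],
    [0,0,-25,0,40],
    [0,0,-30,0,40],
    [0,0,-30,0,40],
    [0,0,-30,0,40],
    [0,0,-27,0,40],
    [11,-25.8,0,0,40],
    [14.7,-34.3,0,0,40],
    [14.7,-34.3,0,0,40],
    [14.7,-34.3,0,0,40],
    [14.7,-34.3,0,0,40],
    [11,-25.8,0,0,40],
    [7.4,-17,0,0,40],
    [0,0,0,0,40]
  ]
}}

```text
clock: 7.55
tcp_pos: [497.2, 123.5, 240.2]
eef_rot: [-0.001, 0.966, 0.257, 0.0]
force: [-0.5, -0.1, -1.4]
width: 43.1
gripper_force: 30.0
```

{"name": "send_rows", "arguments": {
  "moves": [
    [0,0,0,-4.4,40],
    [0,0,0,-7,40],
    [0,0,0,-7,40],
    [0,0,0,-7,40],
    [0,0,0,-7,40],
    [0,0,0,-7,40],
    [0,0,0,-7,40],
    [0,0,0,-7,40],
    [0,0,0,-7,40],
    [0,0,0,-7,40],
    [0,0,0,-7,40],
    [0,0,0,-6,40],
    [0,0,0,-3,40],
    [0,0,0,0,40],
    [0,0,0,0,40]
  ]
}}

```text
clock: 8.8
tcp_pos: [498.3, 119.2, 240.0]
eef_rot: [0.0, 0.553, 0.833, -0.0]
force: [-0.0, -0.3, -1.2]
width: 42.6
gripper_force: 30.0
```

```bash
python3 - <<'E'
from h import *
import pickle
c=bot.capture("wrist");pickle.dump(c,open("w2.pkl","wb"));plan(498,120,240,23)
print(bot.state()["width"])
for q in("port_collar","port_seal"):
    for d in bot.outline_of(q,"wrist")[:2]: print(q,round(d["confidence"],2),d["extent"])
print(topix(c,[467,194,127]))
cv2.imwrite("pics/f.png",c["img"][:,:,::-1])
E
```

```text
tool shift [ 0.7 -0.   0. ] yaw -0.2 now y-angle 22.8 q6 -0.299 tcp [498.3 119.3 240. ] clk 8.85 F [-0.3  0.4 -2.4]
42.34645614533186
port_collar 0.89 [232.3, 1.4, 425.0, 237.5]
port_seal 0.76 [235.4, 0.6, 426.3, 235.9]
[[322.56422558  97.49315692]]
```

View pics/f.png

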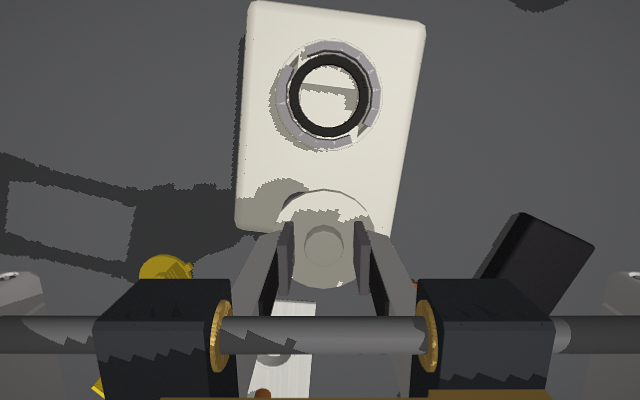

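The port shows at (329,95) with notches near (299,61) and (355,136). The slot runs from about (303,88) to (356,98), roughly along image x but tilted a few degrees. The cap is held between the fingers. Zooming to measure.

```bash
python3 - <<'E'
import cv2
i=cv2.imread("pics/f.png")[35:155,270:390];cv2.imwrite("pics/g.png",cv2.resize(i,(600,600),interpolation=cv2.INTER_CUBIC))
E
```

```text
(no output)
```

View pics/g.png

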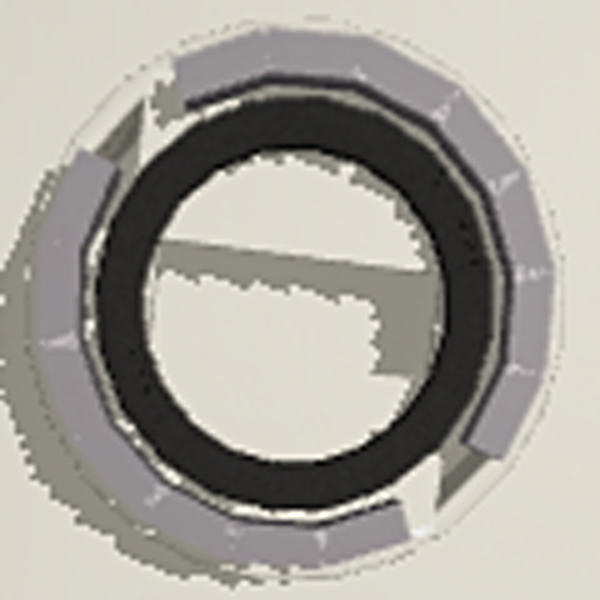

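```bash
python3 - <<'E'
from h import *
import pickle;c=pickle.load(open("w2.pkl","rb"))
f=lambda a:(np.array(a)+.5)/5+[269.5,34.5]
def circ(p): 
    s=np.linalg.lstsq(np.c_[2*p,np.ones(len(p))],(p**2).sum(1),rcond=None)[0];return s[:2],np.sqrt(s[2]+s[0]**2+s[1]**2)
C,r=circ(toworld(c,f([(265,30),(360,37),(460,95),(520,172),(553,270),(538,370),(505,455),(320,562),(225,555),(110,485),(60,430),(33,340),(45,230),(78,155),(172,65)]),127));print("collar outer top",C,r)
print("seal inner",circ(toworld(c,f([(150,280),(200,190),(290,150),(380,185),(440,300),(400,410),(300,462),(190,415)]),122)))
print("seal outer",circ(toworld(c,f([(97,300),(130,180),(300,96),(460,175),(497,320),(300,510),(130,420)]),122)))
s=toworld(c,f([(160,240),(300,256),(430,272)]),115);e=s[2]-s[0];a=np.degrees(np.arctan2(e[1],e[0]));print("slot ang",a)
n=np.array([-e[1],e[0]])/np.hypot(*e);print("edge off",(s-C)@n)
print("low edge off",(toworld(c,f([(390,375)]),115)-C)@n)
N=toworld(c,f([(178,85),(102,158),(400,515),(487,448)]),127);v=N-C;an=np.degrees(np.arctan2(v[:,1],v[:,0]));print("notch",an,an[:2].mean()-180,an[2:].mean())
# cap centre in hand: hub
plan(*C,200,a)
E
```

```text
collar outer top [470.39302314 196.42898202] 38.07628305412813
seal inner (array([470.63831586, 196.39674203]), np.float64(22.120560119182905))
seal outer (array([470.96477468, 196.91887724]), np.float64(30.22501983501097))
slot ang 16.388134354603576
edge off [8.0223881  8.10537866 8.0223881 ]
low edge off [-7.87129277]
notch [141.07690815 165.77518208 -38.58894296 -11.74139908] -26.57395488884123 -25.16517102213006
tool shift [81.7  4.2 40. ] yaw 6.5 now y-angle 22.9 q6 -0.299 tcp [498.3 119.6 240. ] clk 8.95 F [-0.8  0.4 -2.1]
```

```bash
python3 - <<'E'
from h import *
import pickle;c=pickle.load(open("w2.pkl","rb"));M,t,s=R()
w=lambda x,y,z:t+M@np.array([x,y,z])
for dx in(-2,0,2): print(dx,topix(c,[w(30+dx,0,39),w(30+dx,0,31),w(dx-30,0,31),w(30+dx,0,31)]).round(1).tolist())
print("tabs tops outer, tops z=-7:",topix(c,[w(x,y,-7) for x in(13,-13) for y in(-22,22)]).round(1).tolist())
i=c["img"].astype(int).sum(2)
print(i[180:300,323].tolist())
j=c["img"][175:300,260:390,::-1];cv2.imwrite("pics/k.png",cv2.resize(j,(624,600),interpolation=cv2.INTER_CUBIC))
E
```

```text
-2 [[322.1, 189.7], [322.0, 193.0], [322.1, 291.1], [322.0, 193.0]]
0 [[322.1, 186.3], [322.0, 189.4], [322.1, 288.1], [322.0, 189.4]]
2 [[322.0, 182.9], [322.0, 185.9], [322.1, 285.0], [322.0, 185.9]]
tabs tops outer, tops z=-7: [[273.5, 244.5], [369.8, 244.4], [275.5, 295.5], [368.0, 295.5]]
[639, 637, 637, 637, 638, 637, 639, 646, 524, 336, 443, 653, 637, 634, 634, 634, 635, 634, 633, 634, 633, 633, 633, 632, 632, 633, 633, 631, 633, 637, 646, 389, 407, 410, 409, 410, 413, 413, 410, 411, 411, 412, 413, 413, 364, 307, 318, 324, 326, 326, 341, 420, 425, 418, 413, 415, 414, 415, 410, 410, 414, 411, 409, 412, 413, 410, 413, 410, 409, 407, 408, 407, 408, 407, 408, 407, 409, 408, 407, 408, 406, 409, 406, 409, 405, 403, 394, 405, 408, 408, 407, 408, 407, 407, 407, 407, 408, 407, 407, 408, 409, 408, 407, 407, 407, 408, 407, 408, 378, 259, 267, 267, 267, 268, 266, 269, 267, 267, 270, 267]
```

View pics/k.png

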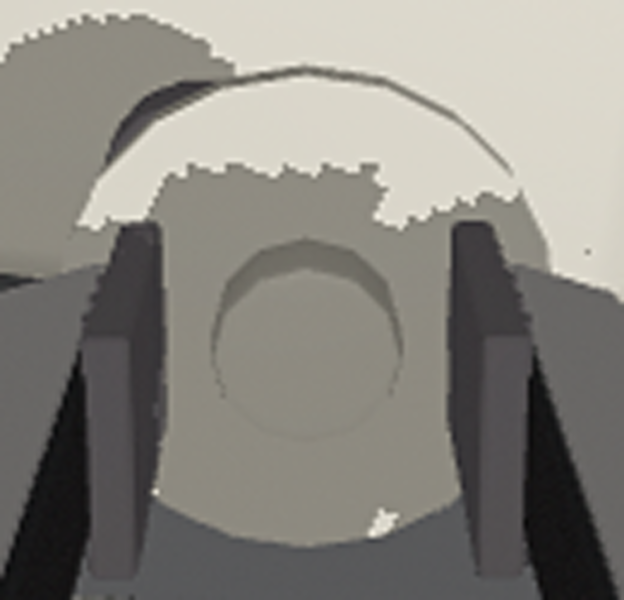

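{"name": "send_rows", "arguments": {
  "moves": [
    [12,0,0,0,40],
    [25,1,0,0,40],
    [25,1,0,0,40],
    [14,1,0,0,40],
    [6,0,0,3.5,40],
    [0,0,10,3,40],
    [0,0,15,0,40],
    [0,0,15,0,40],
    [0,0,10,0,40],
    [0,0,8,0,40],
    [0,0,5,0,40],
    [0,0,3,0,40],
    [0,0,0,0,40],
    [0,0,0,0,40],
    [0,0,0,0,40]
  ]
}}

```text
clock: 10.2
tcp_pos: [469.6, 196.7, 174.6]
eef_rot: [0.0, 0.599, 0.801, 0.001]
force: [-0.3, 0.7, -1.3]
width: 43.0
gripper_force: 30.0
```

```bash
python3 - <<'E'
from h import *
import pickle
plan(470.5,196.5,160,16.4); c=bot.capture("wrist")
j=c["img"][130:330,210:430,::-1];cv2.imwrite("pics/l.png",cv2.resize(j,(660,600),interpolation=cv2.INTER_CUBIC))
M,t,s=R();print(s["torque"],s["force"])
E
```

```text
tool shift [-0.4  0.8 14.6] yaw 0.0 now y-angle 16.4 q6 -0.027 tcp [469.6 196.7 174.6] clk 10.2 F [-0.3  0.7 -1.3]
[-0.01898101  0.04380548 -0.01270791] [ 0.16784857  0.19083369 -1.62033252]
```

View pics/l.png

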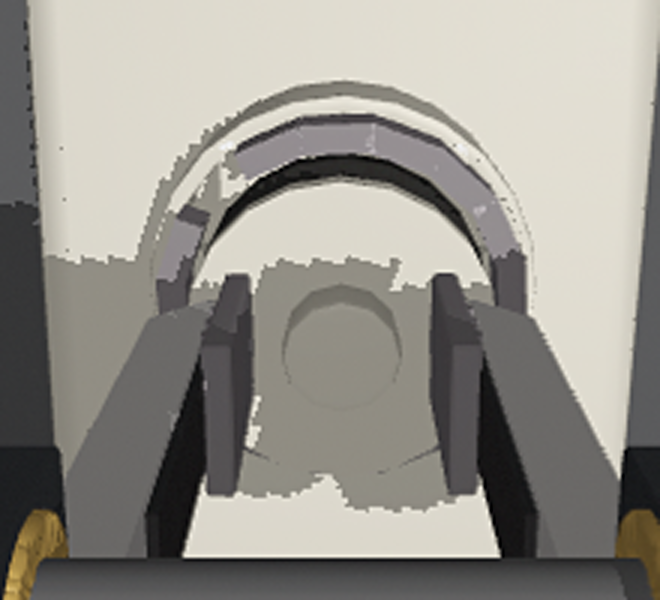

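The cap hub (342,348) is centred in the collar (153–527, centre 340). Descending slowly.

{"name": "send_rows", "arguments": {
  "moves": [
    [0,0,1.5,0,40],
    [0,0,1.5,0,40],
    [0,0,1,0,40],
    [0,0,1,0,40],
    [0,0,1,0,40],
    [0,0,1,0,40],
    [0,0,0,0,40]
  ]
}}

```text
clock: 10.83
tcp_pos: [468.9, 196.6, 166.7]
eef_rot: [-0.0, 0.599, 0.801, -0.0]
force: [1.0, 0.0, -2.3]
width: 42.9
gripper_force: 30.0
```

{"name": "send_rows", "arguments": {
  "moves": [
    [0,0,1,0,40],
    [0,0,1,0,40],
    [0,0,1,0,40],
    [0,0,1,0,40],
    [0,0,1,0,40],
    [0,0,0,0,40]
  ]
}}

```text
clock: 11.33
tcp_pos: [468.9, 196.5, 161.7]
eef_rot: [-0.0, 0.599, 0.801, -0.0]
force: [0.0, 0.4, -2.0]
width: 42.9
gripper_force: 30.0
```

{"name": "send_rows", "arguments": {
  "moves": [
    [0,0,1,0,40],
    [0,0,1,0,40],
    [0,0,0,0,40]
  ]
}}

```text
clock: 11.58
tcp_pos: [469.1, 196.6, 160.3]
eef_rot: [0.0, 0.599, 0.801, 0.0]
force: [-0.9, -0.6, 1.6]
width: 42.7
gripper_force: 30.0
```

{"name": "send_rows", "arguments": {
  "moves": [
    [0,0,1,0,40],
    [0,0,1,0,40],
    [0,0,0,0,40]
  ]
}}

```text
clock: 11.83
tcp_pos: [469.1, 196.6, 158.3]
eef_rot: [0.0, 0.599, 0.801, 0.0]
force: [-1.6, -0.8, 5.5]
width: 43.2
gripper_force: 30.0
```

{"name": "send_rows", "arguments": {
  "moves": [
    [0,0,1,0,40],
    [0,0,0.7,0,40],
    [0,0,0,0,40],
    [0,0,0,0,40]
  ]
}}

```text
clock: 12.17
tcp_pos: [469.1, 196.6, 157.0]
eef_rot: [0.0, 0.599, 0.801, 0.0]
force: [-2.0, -0.2, 7.4]
width: 43.1
gripper_force: 30.0
```

{"name": "send_rows", "arguments": {
  "moves": [
    [0,0,0.6,0,40],
    [0,0,0,0,40],
    [0,0,0,4,40],
    [0,0,0,4,40],
    [0,0,0,4,40],
    [0,0,0,4,40],
    [0,0,0,0,40]
  ]
}}

```text
clock: 12.75
tcp_pos: [470.5, 197.0, 156.9]
eef_rot: [0.001, 0.705, 0.709, 0.002]
force: [0.2, 0.5, 6.5]
width: 42.8
gripper_force: 30.0
```

```bash
python3 - <<'E'
from h import *
M,t,s=R();print(s["torque"],s["force"],s["width"],t,np.degrees(np.arctan2(M[1,1],M[0,1])))
E
```

```text
[-0.12560919  0.28224788 -0.02192367] [0.16382281 0.45154415 6.45896004] 42.785962961620356 [470.53660099 196.98605602 156.93447428] 0.3099854621153101
```

{"name": "send_rows", "arguments": {
  "moves": [
    [0,0,0.4,4,40],
    [0,0,0,4,40],
    [0,0,0,4,40],
    [0,0,0,4,40],
    [0,0,0,2,40],
    [0,0,0,0,40]
  ]
}}

```text
clock: 13.25
tcp_pos: [471.0, 197.1, 156.7]
eef_rot: [0.001, 0.807, 0.59, 0.002]
force: [0.1, -0.6, 8.0]
width: 42.7
gripper_force: 30.0
```

```bash
cat > s.py <<'E'
from h import *
M,t,s=R();print("torque",s["torque"].round(3),s["force"].round(1),s["width"].round(1),t.round(1),"ang",np.degrees(np.arctan2(M[1,1],M[0,1])).round(2))
E
python3 s.py
```

```text
Traceback (most recent call last):
  File "s.py", line 2, in <module>
    M,t,s=R();print("torque",s["torque"].round(3),s["force"].round(1),s["width"].round(1),t.round(1),"ang",np.degrees(np.arctan2(M[1,1],M[0,1])).round(2))
                                                                      ^^^^^^^^^^^^^^^^
AttributeError: 'float' object has no attribute 'round'
```

{"name": "send_rows", "arguments": {
  "moves": [
    [0,0,0,2,40],
    [0,0,0,2,40],
    [0,0,0,1,40],
    [0,0,0,0,40]
  ]
}}

```text
clock: 13.58
tcp_pos: [471.0, 197.1, 156.7]
eef_rot: [0.001, 0.832, 0.555, 0.002]
force: [0.4, -0.4, 7.6]
width: 43.0
gripper_force: 30.0
```

```bash
sed -i 's/s\["width"\].round(1)/s["width"]/' s.py; python3 s.py
```

```text
torque [-0.104  0.166  0.091] [ 0.4 -0.4  7.6] 42.984709181992294 [471.  197.1 156.7] ang -22.58
```

{"name": "send_rows", "arguments": {
  "moves": [
    [0,0,0,1,40],
    [0,0,0,1,40],
    [0,0,0,0,40]
  ]
}}

```text
clock: 13.83
tcp_pos: [471.0, 197.1, 156.7]
eef_rot: [0.001, 0.841, 0.54, 0.002]
force: [-0.4, -0.5, 7.6]
width: 42.9
gripper_force: 30.0
```

```bash
python3 s.py
```

```text
torque [-0.097  0.174  0.125] [-0.4 -0.5  7.6] 42.904352728536914 [471.  197.1 156.7] ang -24.58
```

{"name": "send_rows", "arguments": {
  "moves": [
    [0,0,0,1,40],
    [0,0,0,1,40],
    [0,0,0,0,40]
  ]
}}

```text
clock: 14.08
tcp_pos: [470.7, 196.8, 156.7]
eef_rot: [0.001, 0.851, 0.526, 0.002]
force: [-1.3, -1.6, 7.4]
width: 42.8
gripper_force: 30.0
```

```bash
python3 s.py
```

```text
torque [-0.218  0.236  0.137] [-1.3 -1.6  7.4] 42.791746690565496 [470.7 196.8 156.7] ang -26.57
```

{"name": "send_rows", "arguments": {
  "moves": [
    [0,0,0,1,40],
    [0,0,0,0.5,40],
    [0,0,0,0,40]
  ]
}}

```text
clock: 14.33
tcp_pos: [470.6, 196.7, 156.7]
eef_rot: [0.001, 0.857, 0.515, 0.002]
force: [-1.5, -1.0, 9.0]
width: 43.0
gripper_force: 30.1
```

```bash
python3 s.py
```

```text
torque [-0.245  0.257  0.314] [-1.5 -1.   9. ] 43.00160908130635 [470.6 196.7 156.7] ang -28.02
```

{"name": "send_rows", "arguments": {
  "moves": [
    [0,0,0,1,40],
    [0,0,0,0,40]
  ]
}}

```text
clock: 14.5
tcp_pos: [470.7, 196.6, 156.7]
eef_rot: [0.001, 0.862, 0.508, 0.002]
force: [-0.6, -1.2, 7.3]
width: 42.6
gripper_force: 30.1
```

```bash
python3 s.py
```

```text
torque [-0.234  0.345  0.422] [-0.6 -1.2  7.3] 42.598576775638335 [470.7 196.6 156.7] ang -29.0
```

The stop is felt: torque went 0.14 → 0.31 → 0.42 Nm, and the angle agrees with the notches. I'm relaxing the twist and letting go.

{"name": "send_rows", "arguments": {
  "moves": [
    [0,0,0,-1,40],
    [0,0,-0.4,-0.5,40],
    [0,0,-0.4,0,40],
    [0,0,0,0,46],
    [0,0,0,0,50],
    [0,0,0,0,54],
    [0,0,0,0,58],
    [0,0,0,0,64],
    [0,0,0,0,72],
    [0,0,0,0,76],
    [0,0,0,0,76]
  ]
}}

```text
clock: 15.42
tcp_pos: [468.7, 196.6, 155.6]
eef_rot: [-0.0, 0.855, 0.518, -0.0]
force: [-0.1, -0.2, 0.4]
width: 75.7
gripper_force: 0.0
```

```bash
python3 s.py; python3 - <<'E'
from h import *
c=bot.capture("wrist")
j=c["img"][130:330,210:430,::-1];cv2.imwrite("pics/m.png",cv2.resize(j,(660,600),interpolation=cv2.INTER_CUBIC))
E
```

```text
torque [-0.02   0.101  0.046] [-0.1 -0.2  0.4] 75.6838746075046 [468.7 196.6 155.6] ang -27.57
```

View pics/m.png

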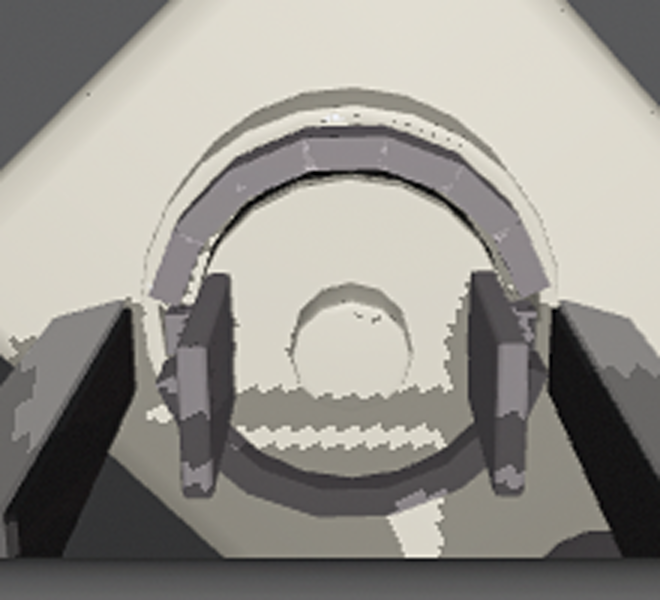

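Both tabs have sprung out. They measure about 55 mm over the outer faces, and the teeth sit in the notches at (170,330) and (530,330). The cap is centred and the fingers are clear. Now retreating.

{"name": "send_rows", "arguments": {
  "moves": [
    [0,0,-5,0,76],
    [0,0,-10,0,76],
    [0,0,-20,0,76],
    [0,0,-20,0,76],
    [0,0,-20,0,76],
    [0,0,-20,0,76],
    [0,0,-5,0,76],
    [0,0,0,0,76],
    [0,0,0,0,76],
    [0,0,0,0,76]
  ]
}}

```text
clock: 16.3
tcp_pos: [468.3, 196.4, 255.0]
eef_rot: [-0.0, 0.855, 0.518, -0.001]
force: [-0.4, -0.1, -0.1]
width: 76.0
gripper_force: 0.0
```

```bash
python3 - <<'E'
from h import *
c=bot.capture("wrist")
C=[470.5,196.5]; a=np.radians(-27)
for q in("cap","tab_a"):
    for d in bot.outline_of(q,"wrist")[:3]: print(q,round(d["confidence"],2),d["extent"])
u=np.array([np.cos(a),np.sin(a)]);v=np.array([-u[1],u[0]])
print([topix(c,[[*(C+s*e*u+f*v),164] for e in(22,27) for f in(-13,13)]).round(0).tolist() for s in(-1,1)])
print(R()[2]["force"]); print(bot.job_done())
E
```

```text
cap 0.79 [501.3, 211.9, 580.1, 263.1]
cap 0.7 [328.6, 355.5, 375.1, 398.8]
cap 0.65 [284.9, 161.7, 367.5, 230.7]
tab_a 0.92 [352.8, 182.9, 369.6, 225.8]
tab_a 0.88 [500.3, 225.9, 533.0, 262.8]
tab_a 0.79 [347.6, 354.6, 367.7, 389.6]
[[[297.0, 227.0], [296.0, 193.0], [290.0, 227.0], [289.0, 193.0]], [[356.0, 227.0], [356.0, 193.0], [362.0, 227.0], [363.0, 193.0]]]
[-0.49928861 -0.22130707 -0.62933116]
the job is handed in; nothing more can be done
None
```

The cap is in the can's port, turned about 44° clockwise to a felt stop. After release the camera showed both tabs sprung out into the notches and the cap centred, and I handed the job in at about 16.5 s; no verdict was returned.

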